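# Shift the edge burnisher from fast to slow gear

### The job

The edge-burnishing machine is still in fast gear and I need it in slow gear: draw the gear knob up out of fast gear into neutral and let it go, turn the burnisher by hand until the slow-gear teeth line up, then take the knob again and ease it up until it is fully home. If it stops short the teeth are butting, so rock the spindle a little and try again; never force the knob or the spindle against the teeth. Leave the other things on the bench alone and take your hand away at the end.

Things in the scene. Friction and masses are not known exactly. Their poses are not given: they have to be found in the camera images.
- machine: Fixed bench edge-burnishing machine: grey housing 240 x 260 mm, aluminium deck 105 mm above the table. Origin: centre of its underside; x to its far side, y to its left, z up. The vertical spindle stands at x -10, y +60 mm, the gear knob at x -10, y -65 mm. A steel work rest, 30 mm high, stands on the deck 44 mm from the spindle on the robot's side.
- gear_knob_height (a joint): Height of the gear knob (m), sliding straight up: 0 = fast gear (spindle held); 0.008 to 0.014 = neutral, spindle free; 0.024 = top stop, slow gear fully home. At 0.014 the slow-gear teeth meet; it rises past that only if they line up, then with no extra force. Stays where left; 9 N to raise, 3 N to lower. Of two dark rings on its stem one shows in neutral, both in slow gear.
- knob_grip (a point): Centre of the gear knob, a plain round black knob 36 mm across and 30 mm high on a 16 mm steel stem, standing up from the deck; 165 mm above the table in fast gear, 189 mm in slow gear. The boss below it is 44 mm across with its top 130 mm above the table. Moves with the knob.
- spindle_turn (a joint): Turn of the spindle (rad), counter-clockwise from above; 0 = wing grip along the machine's x. In neutral it turns freely, without end (0.1 N m). Fast gear holds it near 0.785 (0.2 of play). The slow-gear teeth line up four times a turn, when the wing grip lies along or square to the machine's sides (0, pi/2, ...), in line with the engraved lines on the deck, within about 0.2 rad.
- wing_grip (a point): Centre of the wing grip on top of the spindle, 205 mm above the table: a black bar 76 mm long, 16 mm thick, 26 mm high, on a 32 mm hub 16 mm high over the grooved wooden burnisher (56 mm across, its top 174 mm above the table). x runs along the bar, z up; it turns with the spindle.
- spindle: The spindle with burnisher and wing grip, and the fast gear (below) and slow gear (above) it carries inside the housing, each with four teeth about 10 mm high; they turn with the spindle. Seen only through the opening in the far wall. Origin on the spindle axis at table height.
- gear_knob: The gear knob with its stem, and the toothed sleeve it carries round the spindle inside the housing; the sleeve does not turn (the drive is parked). Origin on the knob's axis, at table height in fast gear.
- thread_spool: wooden thread spool, 52 mm across, 72 mm tall, standing beside the machine; bystander
- mallet: wooden mallet lying on the table beyond the machine, 275 mm long, head 63 mm across; bystander
- wax_tin: flat round aluminium tin, 61 mm across, 22 mm high, standing on the machine's deck behind the gear knob; bystander
- pricking_iron: flat four-pronged steel iron, 130 mm long, lying on the table between the robot and the machine; bystander
- tape_roll: roll of paper tape, 90 mm across, 24 mm high, lying flat; bystander
- glue_bottle: white bottle, 48 mm across, 110 mm tall; bystander
- pounding_puck: heavy steel disc, 76 mm across, 30 mm high; bystander
- wood_slicker: tapered turned-wood edge slicker, 170 mm long, lying down; bystander

How it is judged:
On the way, in this order (a step that is already met when the one before it is completed fails the run):
1. the gear knob is out of fast gear, in neutral, and let go (value of joint gear_knob_height between 0.0075 and 0.0165 m and contact force between the fingers and gear_knob below 0.5 N), for 0.2 s.
2. the spindle is turned to where the slow-gear teeth line up ((value of joint spindle_turn between -6.543 and -6.023 rad or value of joint spindle_turn between -4.972 and -4.452 rad or value of joint spindle_turn between -3.402 and -2.882 rad or value of joint spindle_turn between -1.831 and -1.311 rad or value of joint spindle_turn between -0.26 and 0.26 rad or value of joint spindle_turn between 1.311 and 1.831 rad or value of joint spindle_turn between 2.882 and 3.402 rad or value of joint spindle_turn between 4.452 and 4.972 rad or value of joint spindle_turn between 6.023 and 6.543 rad or value of joint spindle_turn between 7.594 and 8.114 rad)), for 0.1 s.
At the end, for the whole second after the job is handed in: The gear knob is up in slow gear, within 2.5 mm of its stop (joint above 0.0215 m), so that the slow-gear teeth are meshed; knob and spindle are at rest and let go (value of joint gear_knob_height above 0.0215 m and velocity of joint spindle_turn between -0.05 and 0.05 rad/s and velocity of joint gear_knob_height between -0.003 and 0.003 m/s); the robot touches nothing.
It fails at once if the knob or the spindle was forced against the teeth (more than 60 N between sleeve and gears) (contact force between gear_knob and spindle above 60 N).
It fails at once if one of the other things on the bench was pushed more than 30 mm or tipped over (distance of any of thread_spool, mallet, wax_tin, pricking_iron, tape_roll, glue_bottle, pounding_puck, wood_slicker from where it was at the start of the episode above 0.03 m or angle between any of thread_spool, wax_tin, pricking_iron, tape_roll, glue_bottle, pounding_puck's own z axis and vertical above 0.5 rad).
It also fails if it takes over 58 s, if anything falls off the work surface, if the arm or the gripper's body presses on something with over 40 N, if the wrist force passes 120 N, or if a joint passes its speed limit or range.

### The arm

A 6-joint arm with a two-finger parallel gripper is mounted at the origin on the work surface. World frame = base frame: x ahead of the robot, y to its left, z up, the work surface at z = 0. Lengths are in m, angles in rad, forces in N, time in s.
With the tool pointing down it reaches from about 0.375 to 0.9 m from the base axis. Payload 3.1 kg.
Tool frame: the origin (TCP) lies at the very end of the fingers, on their centre line; the grasp point (between the pads) lies 19 mm behind it; x points along the fingers, y is the direction in which the jaws open and shut, and the axes are right-handed (so a half turn about x gives the same grasp; the last joint's range is limited). The gripper opens to 85 mm and grips with 20 to 120 N. Pads are 22 mm wide; open, the fingers measure 114 mm over their backs; the gripper's body (76 mm by 85 mm) begins 54 mm behind the grasp point. The pads swing forward as they close: fully open they stand 13 mm farther back than shut.
Start: joints at [-1.363, 0.527, 1.433, -0, 1.181, -0.178], TCP at [0.235, -0.579, 0.231] pointing down, gripper open.
Joint ranges: [-3.08, 3.08], [-0.75, 2.2], [0.22, 2.44], [-1.43, 4.57], [0, 2.65], [-2.85, 2.85]. Speed limits (rad/s): [2.79, 2.79, 3.14, 3.14, 3.14, 3.14].

### API

Orientations are given as a unit quaternion [x, y, z, w].
In Python, from station import manip gives the robot as it stands.
- The arm moves only by the shell command python3 -m jog 'ROWS' [FORCE]. ROWS is a JSON object of lists of equal length, an entry for each row: "linear": the shift along the tool's x, y, z in cm, a list of three; "twist": the turn about the tool's x in rad; "claw": the opening, from -1 (shut) to 1 (fully open). A call has 1 to 20 rows; each row is the pose to reach, as a shift and turn from the pose commanded when the call began, along the tool's axes at that moment; what a row does not reach only later rows make up. A row lasts 1/12 s, in which the tool goes at most 41.7 mm and 7.16 degrees, less where a joint would pass 70% of its speed; a pose out of reach is approached as far as the arm can. A call with a gripper value outside its range is refused whole. The fingers move at their own pace and stop on an object; FORCE is the grip in N (left out, the last holds). Time passes only in rows, so rows that repeat a pose let the fingers close. It gives the time, the measured TCP pose, the force and the opening at its end, in the units of the state.
- manip.sense(): the state, without advancing time (a new reading comes with each control period).
- manip.snapshot(name): name is "side" or "top" or "wrist"; returns a dict with "pixels" (400x640x3 uint8, red, green, blue), "camera_matrix" (3x3 intrinsics, pixels), "R" (3x3) and "t" (3): a world point X has camera coordinates R X + t. Camera axes: x right, y down, z forward; pixel columns grow to the right and rows downward; lengths in m; the calibration is good to about 2 mm. A picture is of the moment at which its call begins. There is no depth.
- manip.sign_off(): hands the job in, once; it reports no verdict.
The state is a dict: "t": time; "q": joint angles; "qd": joint speeds; "tau": joint torques, N m; "tcp_pos": TCP position; "tool_rot": TCP orientation; "force": force on the tool from outside, world axes, zero at the start; "ft_torque": the same for the moment, N m; "finger_gap": opening from 0.0 (shut) to 1.0 (fully open).
Only numpy, scipy, OpenCV 4.12 (cv2) and the standard library are available. Lean on these libraries where they do the work, as an engineer would, in place of code of your own. Each camera call takes 0.05 s, during which the arm holds its last target.

## Working session

There is one attempt and no reset: what is moved stays moved. The work goes in short steps, Python scripts to look and compute and a shell command to move; the robot and the scene stay as the last step left them, time stands still between calls to the robot, and variables do not carry over. Pictures are saved under pics/ and viewed, and the job is handed in when it is done.

```bash
mkdir -p pics
cat > h.py <<'E'
from station import manip
import numpy as np, cv2, pickle
def snap(n,f):
    s=manip.snapshot(n); pickle.dump(s,open(f'pics/{f}.pkl','wb'))
    cv2.imwrite(f'pics/{f}.png',np.ascontiguousarray(s['pixels'][:,:,::-1])); return s
def load(f): return pickle.load(open(f'pics/{f}.pkl','rb'))
def ray(s,u,v,z):
    R=np.array(s['R']);t=np.array(s['t']);K=np.array(s['camera_matrix'])
    c=-R.T@t; d=R.T@np.linalg.inv(K)@np.array([u,v,1.]); return c+d*(z-c[2])/d[2]
def proj(s,X):
    p=np.array(s['camera_matrix'])@(np.array(s['R'])@np.array(X)+np.array(s['t'])); return p[:2]/p[2]
E
python3 - <<'E'
from h import *
for n in ['side','top','wrist']:
    s=snap(n,n+'0'); R=np.array(s['R']); print(n,(-R.T@s['t']).round(3),R[2].round(2))
print(manip.sense())
E
```

```text
side [0.87  0.967 1.165] [-0.22 -0.67 -0.71]
top [0.338 0.02  1.537] [ 0.15 -0.01 -0.99]
wrist [ 0.313 -0.546  0.373] [-0.3  -0.12 -0.95]
{'t': 0.15, 'q': array([-1.36353434e+00,  5.28278191e-01,  1.43363181e+00,  6.74767044e-06,
        1.18139291e+00, -1.78459478e-01]), 'qd': array([ 0.0004261 , -0.00151033, -0.0033198 ,  0.00099653, -0.00039118,
       -0.00011855]), 'tau': array([ 7.43769897e-05, -4.42744911e+01, -1.78275722e+01, -1.85465583e-04,
        5.55150473e-03, -1.35336307e-05]), 'tcp_pos': array([ 0.23507796, -0.57850247,  0.23053513]), 'tool_rot': array([-0.6939904 , -0.13613299,  0.6940034 , -0.13492372]), 'force': array([0.33431276, 0.06052644, 0.17889927]), 'ft_torque': array([ 0.02440959,  0.05960176, -0.02619295]), 'finger_gap': 0.9991085834961073}
```

View pics/top0.png

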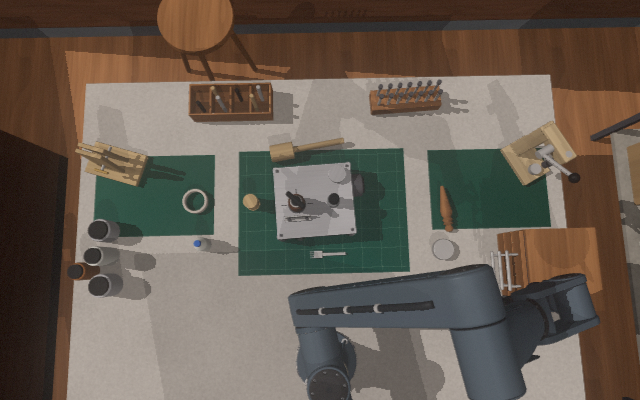

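View pics/side0.png

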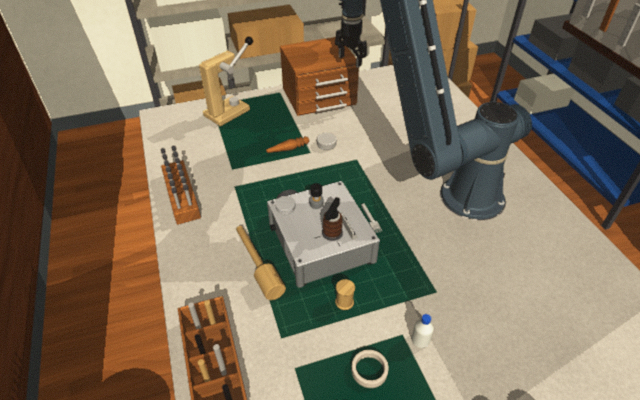

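Run:
```python
from h import *
s=load('top0'); im=cv2.imread('pics/top0.png')
cv2.imwrite('pics/topz.png',cv2.resize(im[150:250,260:380],None,fx=6,fy=6,interpolation=cv2.INTER_CUBIC))
im=cv2.imread('pics/side0.png')
cv2.imwrite('pics/sidez.png',cv2.resize(im[170:290,260:390],None,fx=5,fy=5,interpolation=cv2.INTER_CUBIC))
```

```text
(no output)
```

View pics/topz.png

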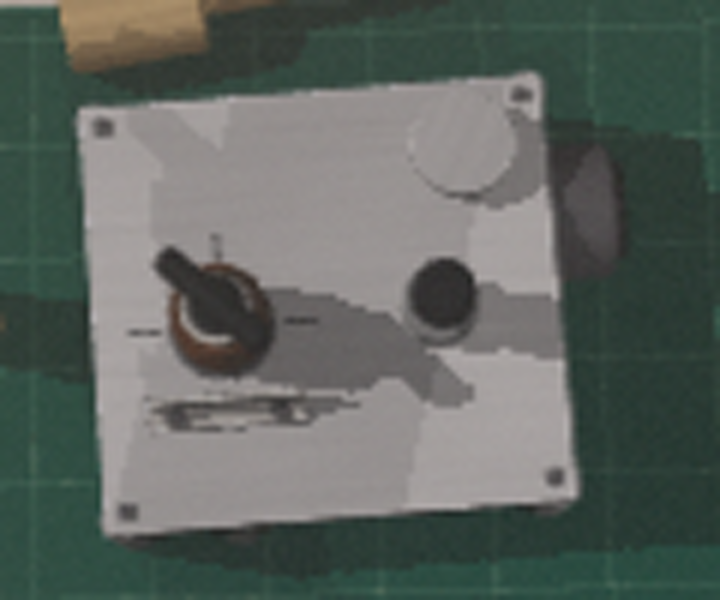

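View pics/sidez.png

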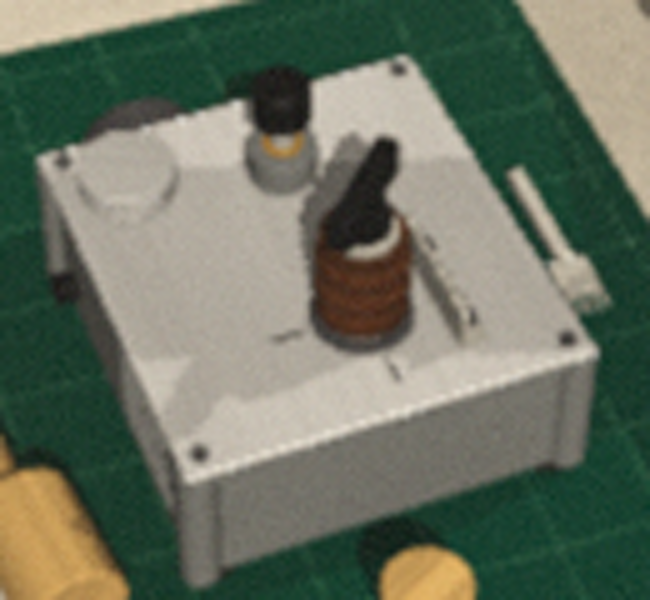

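Run:
```python
from h import *
s=load('top0')
f=lambda u,v,z: ray(s,260+(u+.5)/6-.5,150+(v+.5)/6-.5,z)[:2]
C=np.array([f(80,108,.105),f(541,73,.105),f(577,497,.105),f(104,533,.105)])
print(C.round(4)); m=C.mean(0)
for a,b in [(0,1),(3,2),(1,2),(0,3)]: d=C[b]-C[a]; print(np.hypot(*d), np.degrees(np.arctan2(d[1],d[0])))
print('centre',m)
k=f(444,292,.18); print('knob',k)
w1,w2=f(170,258,.218),f(255,332,.218); print('wing',w1,w2,(w1+w2)/2,np.degrees(np.arctan2(*(w2-w1)[::-1])))
print('burn', f(221,319,.174), 'tin',f(462,140,.127),'lines', f(216,245,.105),f(145,332,.105),f(302,320,.105))
s2=load('side0')
g=lambda u,v,z: ray(s2,260+(u+.5)/5-.5,170+(v+.5)/5-.5,z)[:2]
print('side knob',g(280,82,.18),'wing',g(365,190,.205))
from scipy.spatial.transform import Rotation as Ro
print(Ro.from_quat(manip.sense()['tool_rot']).as_matrix().round(3))
```

```text
[[ 0.671   0.1687]
 [ 0.6859 -0.0999]
 [ 0.4383 -0.112 ]
 [ 0.4243  0.1569]]
0.26906882973993895 -86.8226047414065
0.26924639406807743 -87.01238897740056
0.24784687772374972 -177.2173998559081
0.24695634014594608 -177.25967822156377
centre [0.55488358 0.02844196]
knob [ 0.54648977 -0.03655605]
wing [0.56222951 0.10987912] [0.52156282 0.06550263] [0.54189617 0.08769088] -132.50219800469242
burn [0.53528324 0.08546579] tin [ 0.64230023 -0.05155575] lines [0.58843281 0.09100316] [0.5387422 0.1324511] [0.54362013 0.0423267 ]
side knob [ 0.54994021 -0.03483241] wing [0.54081031 0.08792821]
[[-0.     0.376 -0.927]
 [ 0.002 -0.927 -0.376]
 [-1.    -0.002 -0.   ]]
```

View pics/wrist0.png

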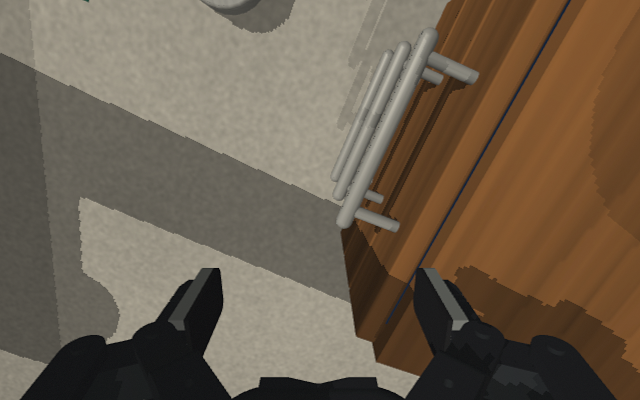

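```bash
cat >> h.py <<'E'
from scipy.spatial.transform import Rotation as Ro
def to(P,jaw):
    st=manip.sense(); M=Ro.from_quat(st['tool_rot']).as_matrix()
    d=M.T@(np.array(P)-st['tcp_pos'])*100
    a=np.arctan2(M[1,1],M[0,1]); tw=-(np.radians(jaw)-a); tw=(tw+np.pi/2)%np.pi-np.pi/2
    print('linear cm',d.round(2),'twist',round(tw,3),'jaw now',np.degrees(a).round(1),'t',st['t'],'tcp',st['tcp_pos'].round(4),'F',st['force'].round(1),'gap',round(st['finger_gap'],3),'q',st['q'].round(2))
E
python3 -c "
from h import *
to([.548,-.0365,.26],-42)"
```

```text
linear cm [ -2.87 -38.45 -49.39] twist -0.452 jaw now -67.9 t 0.15 tcp [ 0.2351 -0.5785  0.2305] F [0.3 0.1 0.2] gap 0.999 q [-1.36  0.53  1.43  0.    1.18 -0.18]
```

```bash
python3 -m jog '{"linear":[[-3,-2,-2.5],[-3,-5,-6],[-3,-7.5,-9.5],[-3,-10,-13],[-3,-12.5,-16],[-3,-15,-19.5],[-3,-17.5,-22.5],[-3,-20,-26],[-3,-22.5,-29],[-3,-25,-32],[-3,-27.5,-35.5],[-3,-30,-38.5],[-3,-32,-41.5],[-3,-34,-44],[-3,-36,-46.5],[-3,-37.5,-48.2],[-3,-38.2,-49],[-3,-38.4,-49.4],[-3,-38.4,-49.4],[-3,-38.4,-49.4]],"twist":[0,-0.05,-0.1,-0.15,-0.2,-0.25,-0.3,-0.35,-0.4,-0.45,-0.45,-0.45,-0.45,-0.45,-0.45,-0.45,-0.45,-0.45,-0.45,-0.45],"claw":[1,1,1,1,1,1,1,1,1,1,1,1,1,1,1,1,1,1,1,1]}'; python3 -c "
from h import *
to([.548,-.0365,.146],-42)
snap('wrist','w1')"
```

```text
t: 1.82
tcp_pos: [0.548, -0.0383, 0.2611]
tool_rot: [-0.646, -0.287, 0.647, -0.287]
force: [-0.5, 0.5, 0.6]
finger_gap: 0.998
linear cm [11.51 -0.12 -0.15] twist -0.003 jaw now -42.1 t 1.8167 tcp [ 0.548  -0.0383  0.2611] F [-0.5  0.5  0.6] gap 0.998 q [-0.27  0.39  1.59 -0.    1.16  0.46]
```

View pics/w1.png

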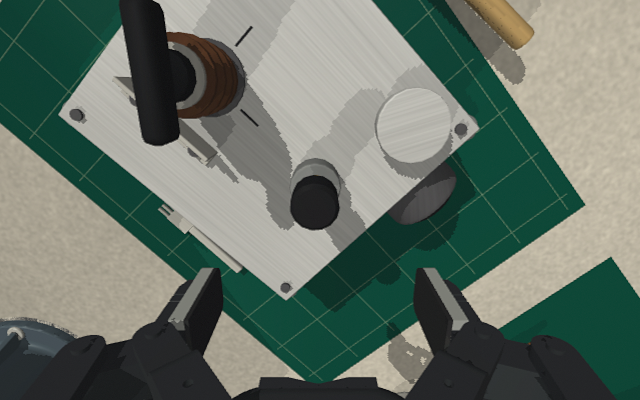

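Run:
```python
from h import *
s=load('w1')
print('knob',ray(s,315.5,203,.18)); print('wing',ray(s,147,0,.218),ray(s,158,145,.218),'burn?',ray(s,190,76,.174))
to([.548,-.0365,.146],-42)
```

```text
knob [ 0.55022241 -0.03154221  0.18      ]
wing [0.56898122 0.10976222 0.218     ] [0.51778443 0.06146716 0.218     ] burn? [0.54719866 0.08445967 0.174     ]
linear cm [11.52 -0.13 -0.17] twist -0.003 jaw now -42.2 t 1.8667 tcp [ 0.5479 -0.0386  0.2612] F [ 0.3 -0.6  0. ] gap 1.003 q [-0.27  0.39  1.59 -0.    1.16  0.46]
```

```bash
python3 -m jog '{"linear":[[2,-0.15,-0.25],[4.5,-0.15,-0.25],[7,-0.15,-0.25],[9,-0.15,-0.25],[10.5,-0.15,-0.25],[11.3,-0.15,-0.25],[11.5,-0.15,-0.25],[11.5,-0.15,-0.25],[11.5,-0.15,-0.25]],"twist":[0,0,0,0,0,0,0,0,0],"claw":[1,1,1,1,1,1,0.7,0.5,0.5]}'; python3 -c "
from h import *
to([.5485,-.0355,.146],-42)
snap('wrist','w2')"
```

```text
t: 2.62
tcp_pos: [0.5496, -0.0352, 0.1472]
tool_rot: [0.647, 0.286, -0.646, 0.287]
force: [-0.2, -0.1, 0.6]
finger_gap: 0.748
linear cm [ 0.12 -0.06  0.09] twist -0.003 jaw now -42.2 t 2.6167 tcp [ 0.5496 -0.0352  0.1472] F [-0.2 -0.1  0.6] gap 0.748 q [-0.27  0.54  1.7  -0.    0.9   0.47]
```

View pics/w2.png

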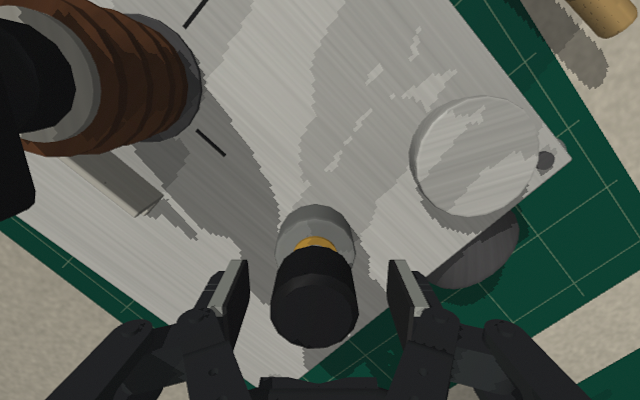

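```bash
python3 -m jog '{"linear":[[0,0,0],[0,0,0],[0,0,0],[0,0,0],[0,0,0],[0,0,0]],"twist":[0,0,0,0,0,0],"claw":[-0.3,-0.3,-0.3,-0.3,-0.3,-0.3]}' 35; python3 -m jog '{"linear":[[-0.1,0,0],[-0.2,0,0],[-0.3,0,0]],"twist":[0,0,0],"claw":[-0.3,-0.3,-0.3]}'; python3 -c "
from h import *
to([.5485,-.0355,.146],-42)"
```

```text
t: 3.17
tcp_pos: [0.5486, -0.0339, 0.1473]
tool_rot: [0.646, 0.287, -0.646, 0.287]
force: [-1.7, 1.5, 4.9]
finger_gap: 0.414
t: 3.42
tcp_pos: [0.5485, -0.0339, 0.1484]
tool_rot: [-0.646, -0.287, 0.646, -0.286]
force: [1.6, 2.1, -8.7]
finger_gap: 0.407
linear cm [0.24 0.11 0.12] twist -0.002 jaw now -42.1 t 3.4167 tcp [ 0.5485 -0.0339  0.1484] F [ 1.6  2.1 -8.7] gap 0.407 q [-0.27  0.54  1.7   0.    0.9   0.47]
```

```bash
python3 -m jog '{"linear":[[-0.15,0,0],[-0.3,0,0],[-0.45,0,0],[-0.6,0,0],[-0.7,0,0],[-0.8,0,0],[-0.8,0,0],[-0.8,0,0]],"twist":[0,0,0,0,0,0,0,0],"claw":[-0.3,-0.3,-0.3,-0.3,-0.3,-0.3,-0.3,-0.3]}'; python3 -c "
from h import *
to([.5485,-.0355,.146],-42)
snap('wrist','w3');s=snap('side','s3')
im=cv2.imread('pics/s3.png')
cv2.imwrite('pics/s3z.png',cv2.resize(im[170:260,270:370],None,fx=6,fy=6,interpolation=cv2.INTER_CUBIC))"
```

```text
t: 4.08
tcp_pos: [0.5485, -0.034, 0.1574]
tool_rot: [-0.646, -0.287, 0.646, -0.286]
force: [0.9, 5.3, -8.7]
finger_gap: 0.409
linear cm [1.14 0.1  0.12] twist -0.002 jaw now -42.1 t 4.0833 tcp [ 0.5485 -0.034   0.1574] F [ 0.9  5.3 -8.7] gap 0.409 q [-0.27  0.53  1.69  0.    0.92  0.47]
```

View pics/w3.png

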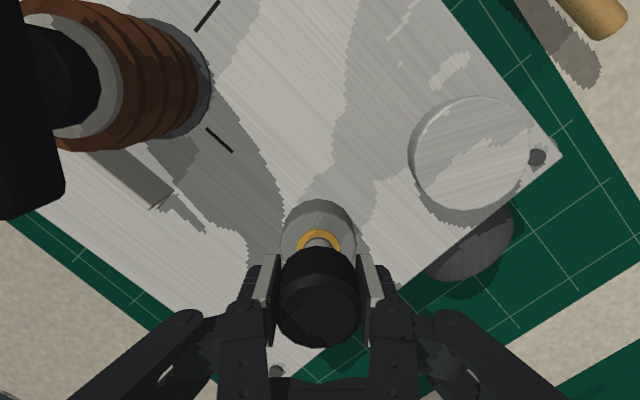

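View pics/s3z.png

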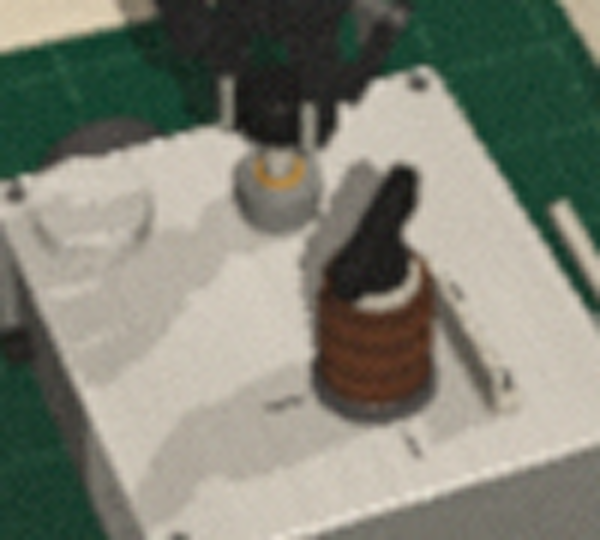

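```bash
python3 -m jog '{"linear":[[-0.1,0,0],[-0.15,0,0],[-0.15,0,0],[-0.15,0,0]],"twist":[0,0,0,0],"claw":[-0.3,-0.3,-0.3,-0.3]}'; python3 -m jog '{"linear":[[0,0,0],[0,0,0],[0,0,0],[0,0,0]],"twist":[0,0,0,0],"claw":[0.3,0.6,0.8,0.8]}';python3 -c "
from h import *
to([.5485,-.0355,.146],-42)
snap('wrist','w4')
im=cv2.imread('pics/w4.png')
cv2.imwrite('pics/w4z.png',cv2.resize(im[180:360,230:410],None,fx=3,fy=3,interpolation=cv2.INTER_CUBIC))"
```

```text
t: 4.52
tcp_pos: [0.5485, -0.034, 0.1589]
tool_rot: [-0.646, -0.287, 0.646, -0.286]
force: [1.0, 4.7, -8.4]
finger_gap: 0.417
t: 4.85
tcp_pos: [0.5499, -0.0354, 0.1599]
tool_rot: [0.647, 0.286, -0.646, 0.288]
force: [-1.0, -0.2, 1.1]
finger_gap: 0.902
linear cm [ 1.39 -0.1   0.1 ] twist -0.002 jaw now -42.1 t 4.85 tcp [ 0.5499 -0.0354  0.1599] F [-1.  -0.2  1.1] gap 0.902 q [-0.27  0.52  1.69 -0.    0.92  0.47]
```

View pics/w4z.png

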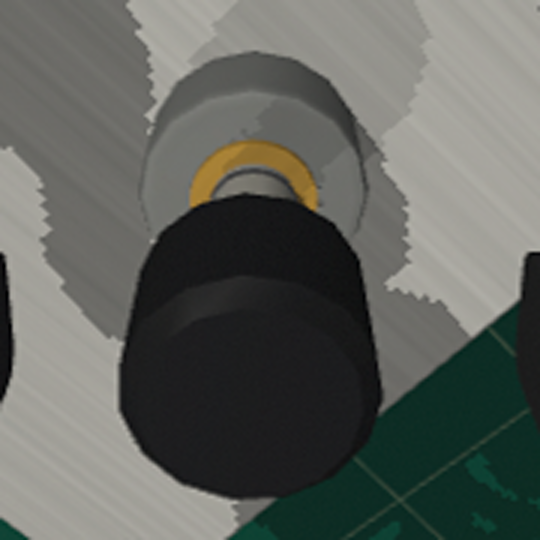

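Run:
```python
from h import *
for f in ['w2','w4']:
    im=cv2.imread(f'pics/{f}.png'); m=(im.max(2)<60).astype(np.uint8)
    m[:,:265]=0;m[:,372:]=0;m[365:]=0;m[:235]=0
    ys,xs=np.nonzero(m); print(f,ys.max(),xs[ys>ys.max()-2].mean(),xs.min(),xs.max())
    s=load(f); v=ys.max()
    for z in [.18,.186,.19,.192,.194]: print(z,ray(s,315,v,z)[:2].round(4),proj(s,[.5485,-.0355,z]).round(1))
```

```text
w2 364 343.6082474226804 270 371
0.18 [ 0.5316 -0.0515] [319.3 317.1]
0.186 [ 0.5357 -0.0472] [319.4 327.5]
0.19 [ 0.5383 -0.0443] [319.4 335. ]
0.192 [ 0.5397 -0.0428] [319.4 338.9]
0.194 [ 0.541  -0.0414] [319.5 342.9]
w4 364 329.36 269 371
0.18 [ 0.5234 -0.061 ] [318.3 297.8]
0.186 [ 0.5274 -0.0566] [318.3 306.5]
0.19 [ 0.5301 -0.0537] [318.4 312.7]
0.192 [ 0.5314 -0.0523] [318.4 315.9]
0.194 [ 0.5328 -0.0508] [318.4 319.3]
```

```bash
python3 -c "
from h import *
to([.5415,.0885,.25],-42)
to([.5415,.0885,.196],-42)"
```

```text
linear cm [-9.05 -8.88 -8.63] twist -0.002 jaw now -42.1 t 4.9 tcp [ 0.5497 -0.0352  0.1597] F [ 0.7 -0.1 -0.7] gap 0.902 q [-0.27  0.52  1.69 -0.    0.92  0.47]
linear cm [-3.65 -8.9  -8.63] twist -0.002 jaw now -42.1 t 4.9 tcp [ 0.5497 -0.0352  0.1597] F [ 0.7 -0.1 -0.7] gap 0.902 q [-0.27  0.52  1.69 -0.    0.92  0.47]
```

```bash
python3 -m jog '{"linear":[[-3,0,0],[-6,0,0],[-9,0,0],[-9,-2,-2],[-9,-4.5,-4.5],[-9,-7,-6.8],[-9,-8.5,-8.3],[-9,-8.9,-8.6],[-9,-8.9,-8.6],[-9,-8.9,-8.6]],"twist":[0,0,0,0,0,0,0,0,0,0],"claw":[1,1,1,1,1,0.5,0.2,0.2,0.2,0.2]}';python3 -c "
from h import *
to([.5415,.0885,.196],-42)
snap('wrist','w5')
snap('side','s5')
im=cv2.imread('pics/s5.png')
cv2.imwrite('pics/s5z.png',cv2.resize(im[150:260,270:370],None,fx=5,fy=5,interpolation=cv2.INTER_CUBIC))"
```

```text
t: 5.73
tcp_pos: [0.5408, 0.0885, 0.249]
tool_rot: [0.646, 0.287, -0.646, 0.288]
force: [-0.2, 0.2, -0.3]
finger_gap: 0.601
linear cm [ 5.3   0.04 -0.05] twist -0.001 jaw now -42.1 t 5.7333 tcp [0.5408 0.0885 0.249 ] F [-0.2  0.2 -0.3] gap 0.601 q [-0.04  0.4   1.61 -0.    1.13  0.69]
```

View pics/w5.png

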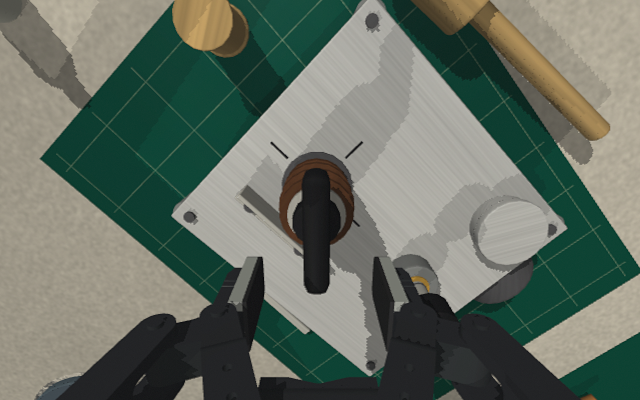

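View pics/s5z.png

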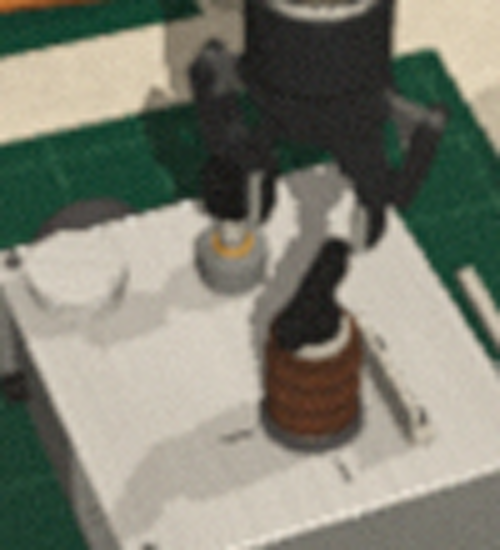

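```bash
python3 -m jog '{"linear":[[1.5,0,0],[3,0,0],[4.5,0,0],[5.2,0,0],[5.2,0,0],[5.2,0,0]],"twist":[0,0,0,0,0,0],"claw":[0.2,0.2,0.2,0.2,0.2,0.2]}';python3 -m jog '{"linear":[[0,0,0],[0,0,0],[0,0,0],[0,0,0],[0,0,0],[0,0,0],[0,0,0]],"twist":[0,0,0,0,0,0,0],"claw":[-0.2,-0.4,-0.8,-0.8,-0.8,-0.8,-0.8]}' 20;python3 -c "
from h import *
to([.5415,.0885,.196],-42)
snap('wrist','w6')"
```

```text
t: 6.33
tcp_pos: [0.5409, 0.0882, 0.1967]
tool_rot: [-0.646, -0.287, 0.647, -0.287]
force: [0.2, 0.4, 0.4]
finger_gap: 0.596
t: 6.92
tcp_pos: [0.5405, 0.0896, 0.1978]
tool_rot: [0.646, 0.287, -0.646, 0.287]
force: [-2.1, 2.4, 5.4]
finger_gap: 0.184
linear cm [0.18 0.15 0.01] twist -0.002 jaw now -42.1 t 6.9167 tcp [0.5405 0.0896 0.1978] F [-2.1  2.4  5.4] gap 0.184 q [-0.04  0.47  1.66  0.    1.01  0.69]
```

View pics/w6.png

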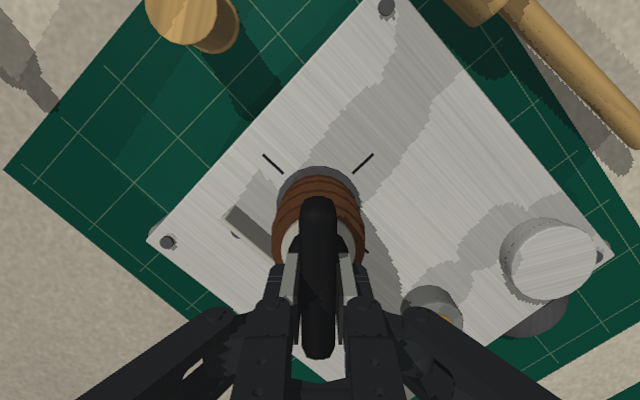

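```bash
python3 -m jog '{"linear":[[0,0,0],[0,0,0],[0,0,0],[0,0,0],[0,0,0],[0,0,0],[0,0,0],[0,0,0],[0,0,0],[0,0,0],[0,0,0],[0,0,0],[0,0,0],[0,0,0],[0,0,0],[0,0,0]],"twist":[-0.03,-0.08,-0.14,-0.2,-0.26,-0.32,-0.38,-0.44,-0.5,-0.56,-0.62,-0.68,-0.73,-0.77,-0.787,-0.787],"claw":[-0.8,-0.8,-0.8,-0.8,-0.8,-0.8,-0.8,-0.8,-0.8,-0.8,-0.8,-0.8,-0.8,-0.8,-0.8,-0.8]}';python3 -m jog '{"linear":[[0,0,0],[0,0,0],[0,0,0]],"twist":[0,0,0],"claw":[-0.8,-0.8,-0.8]}'; python3 -c "
from h import *
to([.5415,.0885,.196],3)
snap('wrist','w7')"
```

```text
t: 8.3
tcp_pos: [0.5401, 0.0897, 0.1977]
tool_rot: [0.487, 0.513, -0.486, 0.513]
force: [-2.7, 2.5, 6.5]
finger_gap: 0.186
t: 8.55
tcp_pos: [0.5401, 0.0897, 0.1978]
tool_rot: [0.487, 0.513, -0.487, 0.513]
force: [-2.6, 2.8, 6.0]
finger_gap: 0.184
linear cm [0.18 0.13 0.12] twist 0.0 jaw now 3.0 t 8.55 tcp [0.5401 0.0897 0.1978] F [-2.6  2.8  6. ] gap 0.184 q [-0.04  0.47  1.66  0.    1.01 -0.09]
```

View pics/w7.png

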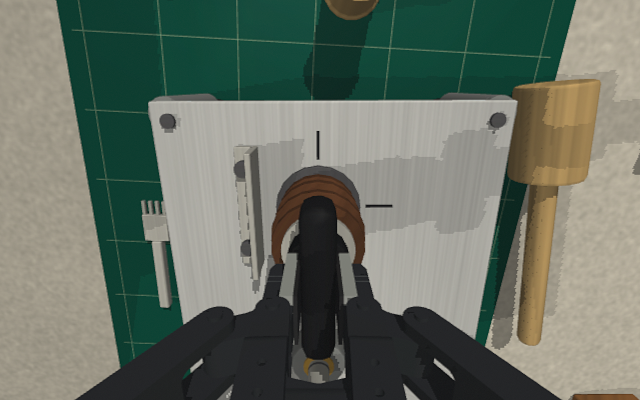

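```bash
python3 -m jog '{"linear":[[0,0,0],[0,0,0],[0,0,0],[-0.5,0,0],[-2,0,0],[-4,0,0],[-5.5,0,0],[-6,0,0],[-6,0,0]],"twist":[0,0,0,0,0,0,0,0,0],"claw":[-0.3,0.2,0.2,0.2,0.5,0.8,1,1,1]}';python3 -c "
from h import *
snap('wrist','w8')
to([.548,-.035,.26],3)"
```

```text
t: 9.35
tcp_pos: [0.5417, 0.0888, 0.2584]
tool_rot: [0.488, 0.512, -0.486, 0.514]
force: [-0.1, 0.7, -0.3]
finger_gap: 1.0
linear cm [-0.28  0.07 12.41] twist -0.0 jaw now 3.0 t 9.4 tcp [0.5409 0.0889 0.2572] F [-0.2  0.1 -0.1] gap 0.999 q [-0.04  0.39  1.6  -0.    1.15 -0.09]
```

View pics/w8.png

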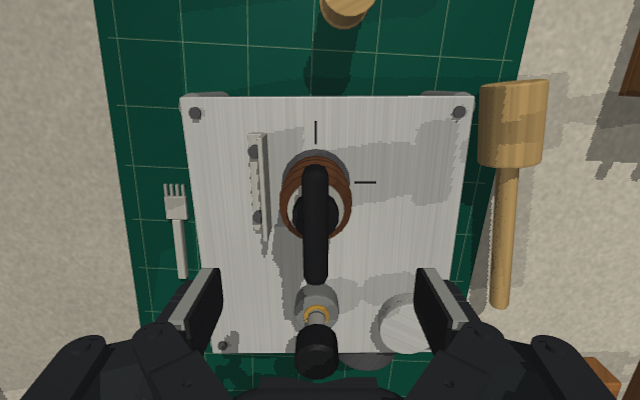

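```bash
python3 -m jog '{"linear":[[0,0,2],[0,0,5],[0,0,8],[0,0,10.5],[0,0,12],[0,0.05,12.4],[0,0.05,12.4],[2,0.05,12.4],[5,0.05,12.4],[7.5,0.05,12.4],[9,0.05,12.4],[9.6,0.05,12.4],[9.6,0.05,12.4],[9.6,0.05,12.4]],"twist":[0,0,0,0,0,0,0,0,0,0,0,0,0,0],"claw":[1,1,1,1,1,1,1,1,1,1,1,0.6,0.5,0.5]}';python3 -c "
from h import *
snap('wrist','w9')
to([.548,-.035,.159],3)"
```

```text
t: 10.57
tcp_pos: [0.5477, -0.034, 0.1609]
tool_rot: [0.487, 0.513, -0.487, 0.513]
force: [1.3, 0.3, 0.2]
finger_gap: 0.752
linear cm [ 0.26 -0.03  0.06] twist 0.0 jaw now 3.0 t 10.6167 tcp [ 0.5483 -0.0344  0.1616] F [ 0.9 -0.2  0.6] gap 0.753 q [-0.27  0.52  1.69  0.    0.93 -0.32]
```

View pics/w9.png

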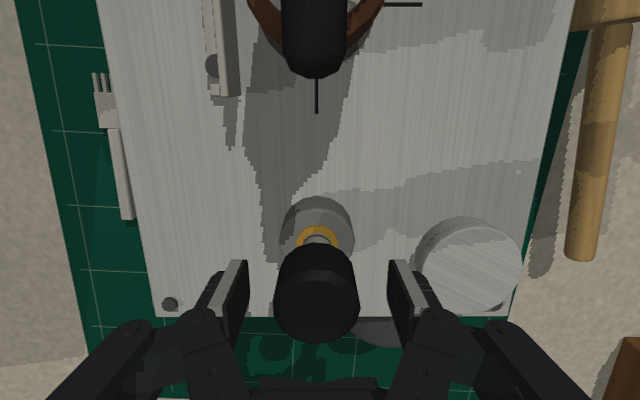

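```bash
python3 -m jog '{"linear":[[0,0,0],[0,0,0],[0,0,0],[0,0,0],[0,0,0],[0,0,0]],"twist":[0,0,0,0,0,0],"claw":[-0.3,-0.3,-0.3,-0.3,-0.3,-0.3]}' 30; python3 -m jog '{"linear":[[-0.1,0,0],[-0.2,0,0],[-0.3,0,0],[-0.4,0,0],[-0.4,0,0],[-0.4,0,0]],"twist":[0,0,0,0,0,0],"claw":[-0.3,-0.3,-0.3,-0.3,-0.3,-0.3]}';python3 -m jog '{"linear":[[-0.1,0,0],[-0.2,0,0],[-0.2,0,0],[-0.2,0,0]],"twist":[0,0,0,0],"claw":[-0.3,-0.3,-0.3,-0.3]}'
```

```text
t: 11.12
tcp_pos: [0.5471, -0.0349, 0.1612]
tool_rot: [0.487, 0.513, -0.487, 0.513]
force: [-3.3, -1.0, 2.0]
finger_gap: 0.411
t: 11.62
tcp_pos: [0.5471, -0.0349, 0.1642]
tool_rot: [0.487, 0.513, -0.487, 0.512]
force: [-0.5, -2.2, -9.4]
finger_gap: 0.41
t: 11.95
tcp_pos: [0.5471, -0.0349, 0.1668]
tool_rot: [0.487, 0.513, -0.487, 0.513]
force: [-2.1, -2.3, -8.8]
finger_gap: 0.414
```

```bash
python3 -m jog '{"linear":[[-0.1,0,0],[-0.2,0,0],[-0.3,0,0],[-0.4,0,0],[-0.5,0,0],[-0.5,0,0],[-0.5,0,0]],"twist":[0,0,0,0,0,0,0],"claw":[-0.3,-0.3,-0.3,-0.3,-0.3,-0.3,-0.3]}';python3 -m jog '{"linear":[[-0.1,0,0],[-0.15,0,0],[-0.15,0,0],[-0.15,0,0]],"twist":[0,0,0,0],"claw":[-0.3,-0.3,-0.3,-0.3]}'
```

```text
t: 12.53
tcp_pos: [0.5471, -0.0348, 0.172]
tool_rot: [0.487, 0.513, -0.487, 0.513]
force: [-3.0, -3.4, -6.3]
finger_gap: 0.406
t: 12.87
tcp_pos: [0.5471, -0.0349, 0.1733]
tool_rot: [0.487, 0.513, -0.487, 0.513]
force: [-4.5, -3.9, -8.1]
finger_gap: 0.411
```

```bash
python3 -m jog '{"linear":[[-0.05,0,0],[-0.1,0,0],[-0.1,0,0],[-0.1,0,0]],"twist":[0,0,0,0],"claw":[-0.3,-0.3,-0.3,-0.3]}';python3 -m jog '{"linear":[[-0.05,0,0],[-0.1,0,0],[-0.1,0,0],[-0.1,0,0]],"twist":[0,0,0,0],"claw":[-0.3,-0.3,-0.3,-0.3]}';python3 -c "
from h import *
snap('wrist','w10')
im=cv2.imread('pics/w10.png')
cv2.imwrite('pics/w10z.png',cv2.resize(im[180:360,230:410],None,fx=3,fy=3,interpolation=cv2.INTER_CUBIC))
"
```

```text
t: 13.2
tcp_pos: [0.5472, -0.0348, 0.1742]
tool_rot: [0.487, 0.513, -0.487, 0.513]
force: [-4.4, -3.8, -7.9]
finger_gap: 0.412
t: 13.53
tcp_pos: [0.5471, -0.0348, 0.175]
tool_rot: [0.487, 0.513, -0.487, 0.513]
force: [-3.5, -2.5, -9.9]
finger_gap: 0.408
```

View pics/w10z.png

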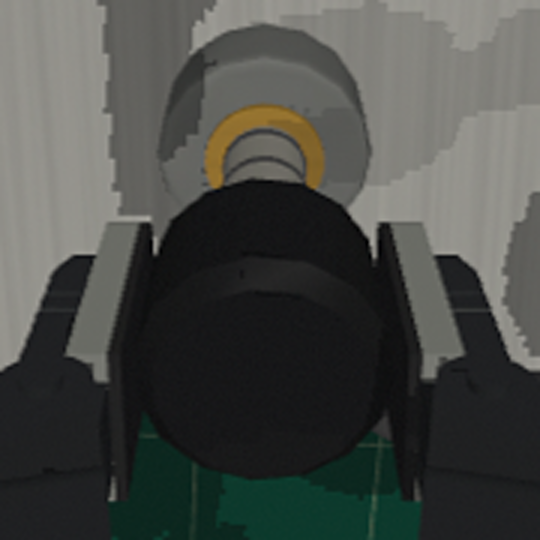

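```bash
python3 -m jog '{"linear":[[-0.05,0,0],[-0.1,0,0],[-0.1,0,0],[-0.1,0,0]],"twist":[0,0,0,0],"claw":[-0.3,-0.3,-0.3,-0.3]}';python3 -m jog '{"linear":[[-0.05,0,0],[-0.1,0,0],[-0.1,0,0],[-0.1,0,0]],"twist":[0,0,0,0],"claw":[-0.3,-0.3,-0.3,-0.3]}'; python3 -c "
from h import *
snap('wrist','w11')
im=cv2.imread('pics/w11.png')
cv2.imwrite('pics/w11z.png',cv2.resize(im[180:360,230:410],None,fx=3,fy=3,interpolation=cv2.INTER_CUBIC))
"
```

```text
t: 13.92
tcp_pos: [0.5471, -0.0348, 0.1751]
tool_rot: [0.487, 0.513, -0.487, 0.512]
force: [-0.5, -4.0, -21.7]
finger_gap: 0.407
t: 14.25
tcp_pos: [0.5471, -0.0348, 0.1752]
tool_rot: [0.487, 0.513, -0.487, 0.512]
force: [1.0, -4.6, -28.1]
finger_gap: 0.411
```

View pics/w11z.png

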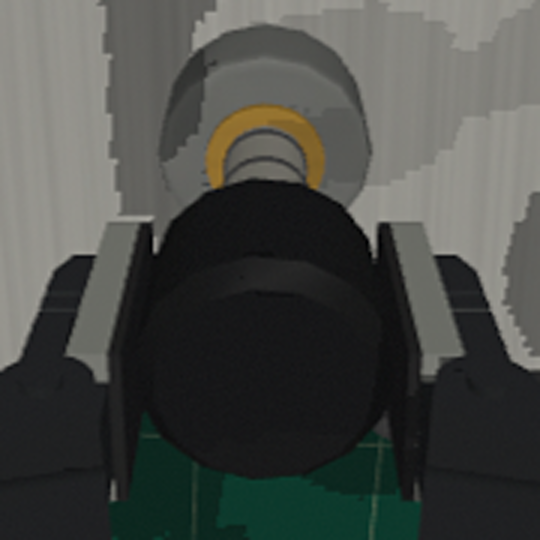

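```bash
python3 -m jog '{"linear":[[0.08,0,0],[0.15,0,0],[0.15,0,0],[0.15,0,0]],"twist":[0,0,0,0],"claw":[-0.3,-0.3,-0.3,-0.3]}';python3 -m jog '{"linear":[[0,0,0],[0,0,0],[0,0,0],[0,0,0],[-1,0,0],[-3,0,0],[-6,0,0],[-8,0,0],[-9,0,0],[-9,0,0],[-9,0,0],[-9,0,0]],"twist":[0,0,0,0,0,0,0,0,0,0,0,0],"claw":[0.2,0.5,0.7,0.7,0.7,0.7,0.7,0.7,0.7,0.7,0.7,0.7]}'; python3 -c "
from h import *
snap('wrist','w12');snap('side','s12');snap('top','t12')
s=load('s12')
im=cv2.imread('pics/s12.png')
cv2.imwrite('pics/s12z.png',cv2.resize(im[170:260,260:370],None,fx=6,fy=6,interpolation=cv2.INTER_CUBIC))
print(manip.sense()['force'],manip.sense()['t'])
"
```

```text
t: 14.63
tcp_pos: [0.5471, -0.0348, 0.1752]
tool_rot: [0.487, 0.513, -0.487, 0.512]
force: [-1.7, -4.8, -25.6]
finger_gap: 0.41
t: 15.63
tcp_pos: [0.5467, -0.0345, 0.2649]
tool_rot: [0.487, 0.513, -0.487, 0.512]
force: [0.4, -0.1, -1.1]
finger_gap: 0.849
[-0.22619068  0.77796699 -0.1300598 ] 15.7833
```

View pics/w12.png

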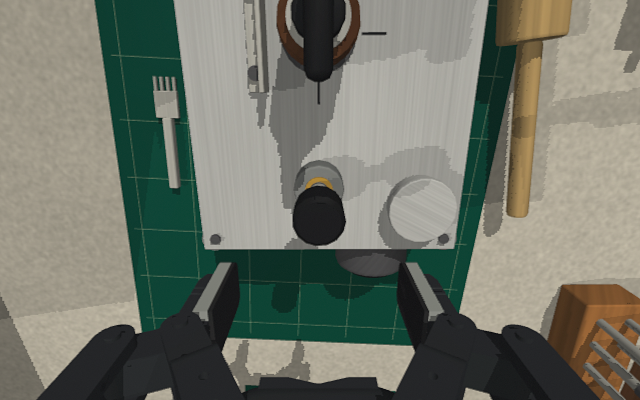

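View pics/s12z.png

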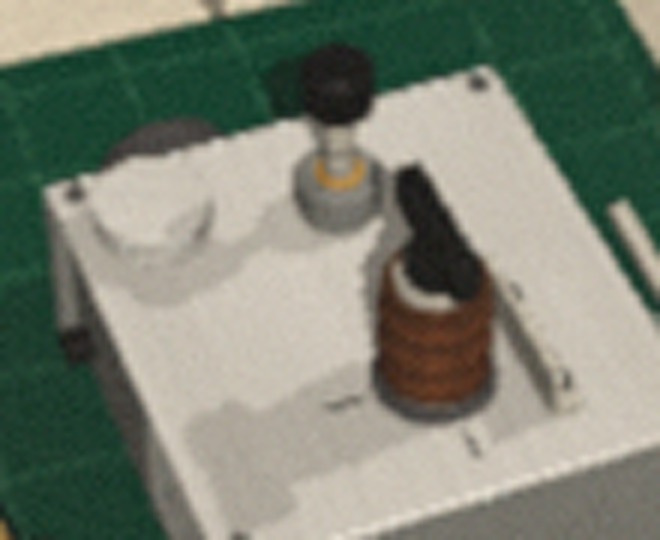

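View pics/t12.png

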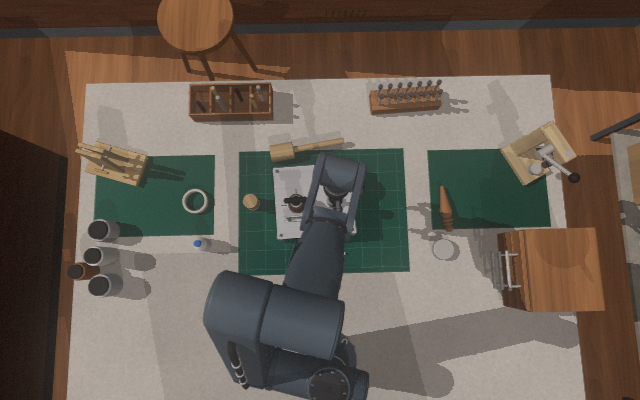

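Run:
```python
from h import *
bl={}
for f in ['side0','s5','s12']:
    s=load(f); im=cv2.imread(f'pics/{f}.png')[165:205,305:330]
    m=(im.max(2)<50); ys,xs=np.nonzero(m); print(f,ys.min()+165,ys.max()+165,xs.min()+305,xs.max()+305)
for z in (.18,.2,.204): print(z,proj(s,[.548,-.035,z]))
```

```text
side0 183 196 306 321
s5 165 193 305 329
s12 177 204 305 329
0.18 [316.20740655 185.81971381]
0.2 [316.16182071 180.81763222]
0.204 [316.15259492 179.80529715]
```

```bash
python3 -c "
from h import *
print(manip.sense()['qd'].round(4)); print(manip.sign_off())"
```

```text
[ 0.0001 -0.0004 -0.0066 -0.0006  0.0009  0.0012]
the job is handed in; nothing more can be done
None
```

The machine is now in slow gear with the knob fully home, and I handed the job in at about 16 s of the 58 s allowed. Sign-off reports no verdict, so this rests on my own checks.

- **Neutral:** I drew the knob up about 11.5 mm at roughly 9 N and let it go.
- **Spindle:** I turned the wing grip about 45° counter-clockwise, until it lay in line with the engraved lines square to the machine's x.
- **Slow gear:** I took the knob again and eased it up. The pull stayed at 6–10 N past the tooth height, so the teeth were not butting. It stopped at the top after about 14 mm of gripper travel. That is slightly more than the 12.5 mm I expected, probably from some give or slip in the grip. I pressed briefly against the stop, up to 28 N at the wrist.

**Last checks:**
- Both stem rings were visible.
- The side view shows the knob top about 6 pixels higher than at the start, which matches the 24 mm of full travel.
- The wing grip was still aligned.
- The other things on the bench looked unmoved in the top view; the wax tin was hidden by the arm there but looked in place in the wrist and side views.
- The gripper is open and clear above the knob, with almost no force on it.

When I eased off before letting go, the reading was still about 25 N, so the grip opened with some upward pull left. The pictures taken after that show the knob still at the top.

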